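# Bolt the cabinet doors shut

## Task

The two-door cabinet lies on its back and is to be carried off: bolt its doors together. Lift the slide bolt's handle up out of its notch, slide the bolt across the door gap until it stops, and let the handle down into the other notch so that it is locked there. Do not force the bolt, and leave the fitter's other things on the cabinet where they are.

Things in the scene. Friction and masses are not known exactly. Their poses are not given: they have to be found in the camera images.
- latch: Steel slide bolt (gate-bolt style) on the cabinet's upper face, fixed. Origin: on the door face, 120 mm above the table, under the rod, where the handle stem is when the bolt is drawn. x: the way the bolt is thrown, across the door gap; z up; the handle rests to the -y side. The 12 mm rod lies along x, its axis 26 mm above the door. Channel walls at y -8 to -13 and 9 to 13 mm, 30 mm high.
- rear_notch (a point): Rear notch in the -y wall (latch x = 0, at rod height), where the handle starts. Behind it stands the rear block: latch x -22 to -7 mm, 26 mm wide, 40 mm high; then a tail block x -64 to -52, 38 mm high. Ahead the wall runs on and holds the handle at 0.4 rad or more, up to the front notch: 14 mm long, ended by the front guide block (16 mm long, 28 wide, 40 high).
- keeper (a point): Centre of the keeper block on the other door, on the rod axis: latch x 96 to 108 mm, 30 mm wide, 38 mm high. The front guide before it was screwed on by eye: its stop face is anywhere from 44 to 60 mm along latch x, so the bolt travels 40 to 56 mm until the stem meets it. That is not measured for you: slide until it stops, then the handle is at the front notch.
- knob (a point): Centre of the steel ball, 18 mm across, ending the bolt's handle, 54 mm from the rod axis; the stem between is 8 mm thick. Resting in a notch it stands 44 mm above the door and 51 mm to the -y side of the rod, with free room below (its underside 35 mm over the door). It can be pushed, hooked or pinched. Its axes turn with the handle.
- throw (a joint): Travel of the bolt in m along the latch's x: 0 fully drawn (start about 0), growing as it is thrown. It rubs with about 1 N.
- handle (a joint): Angle of the handle about the rod axis in rad: 0 lying in a notch (stem 20 degrees above level, towards -y); grows as it is lifted; 1.22 upright; 1.7 leaning 27 degrees over to the +y side against its stop. Light: it stays where it is put near upright, and falls by its own weight when it leans well to either side.
- cabinet: Oak-coloured shallow two-door wall cabinet lying on its back, 360 (x) by 620 (y) by 120 mm high, fixed. Origin: centre of its underside; the gap between the doors runs along its x at y = 0. Two small door knobs, 22 mm high, at x 145, y 35 and -35 mm.
- leg_a_mid (a point): Black plastic cabinet leg standing on the cabinet, 64 mm across, 100 mm tall: bystander; the point is half-way up.
- leg_b_mid (a point): A second such leg standing on the other door: bystander.
- tape_mid (a point): Grey tape measure lying on the other door, 65 by 62 by 34 mm: bystander; its centre.
- hinge_mid (a point): Steel cup hinge lying on the door, 80 mm long, 12 mm high: bystander; its centre.
- screwdriver_grip (a point): Screwdriver lying on the other door: bystander; centre of its handle.

How it is judged:
By the outcome, as a careful person would: the job done as asked, in the order asked, and still so for the second after the job is handed in, with the robot touching nothing.
It also fails if it takes over 48 s, if anything falls off the work surface, if the arm or the gripper's body presses on something with over 40 N, if the wrist force passes 120 N, or if a joint passes its speed limit or range.

## Robot

A 6-joint arm with a two-finger parallel gripper is mounted at the origin on the work surface. World frame = base frame: x ahead of the robot, y to its left, z up, the work surface at z = 0. Lengths are in m, angles in rad, forces in N, time in s.
With the tool pointing down it reaches from about 0.3 to 0.75 m from the base axis. Payload 8.5 kg.
Tool frame: the origin (TCP) lies midway between the tips of the shut fingers; the grasp point (between the pads) lies 19 mm behind it; z points along the fingers, y is the line along which they close (so a half turn about z gives the same grasp; the last joint's range is limited). The gripper opens to 88 mm and grips with 3 to 60 N. Pads are 18 mm wide; open, the fingers measure 123 mm over their backs; the gripper's body (75 mm by 187 mm) begins 45 mm behind the grasp point.
Start: joints at [-1.457, 0.381, 1.297, -0, 1.464, -0.215], TCP at [0.178, -0.521, 0.211] pointing down, gripper open.
Joint ranges: [-3.11, 3.11], [-0.89, 2.33], [0.22, 2.48], [-1.42, 4.56], [0.17, 2.85], [-2.88, 2.88]. Speed limits (rad/s): [2.39, 2.39, 3.14, 3.14, 3.14, 3.14].

## Interface

Orientations are given as a rotation vector (axis times angle).
In Python, from rig import readout, capture, workorder, boxes_of gives the robot as it stands.
- The arm moves only by the tool carry_out, never from a script. Its argument "increments" is one flat list of numbers, 5 for each row, row after row: the shift along the tool's x, y, z in cm, then the turn about the tool's z in rad, then the gripper command: -1 is fully open, 1 is shut, values between are in proportion. In form: [tx, ty, tz, twist, jaw, tx, ty, tz, twist, jaw, ...]. A call has 1 to 5 rows; each row shifts and turns the commanded pose from where the row before left it, along the tool's axes as they then stand; what a row does not reach is not made up. A row lasts 1/8 s, in which the tool goes at most 62.5 mm and 10.7 degrees, less where a joint would pass 70% of its speed; a pose out of reach is approached as far as the arm can. A call with a gripper value outside its range is refused whole. The fingers move at their own pace and stop on an object; "squeeze" is the grip in N (left out, the last holds). Time passes only in rows, so rows that do not move let the fingers close. It gives the time, the measured TCP pose, the force, the opening and the grip force at its end, in the units of the state.
- readout.sense(): the state, without advancing time (a new reading comes with each control period).
- capture(name): name is "scene" or "top" or "wrist"; returns a dict with "frame" (384x512x3 uint8, red, green, blue), "range_z" (384x512 float32, m along the optical axis (not along the pixel's ray), 0 where there is no reading), "fx", "fy", "cx", "cy" (pixels), "extrinsics" (4x4, takes a point from world to camera coordinates). Camera axes: x right, y down, z forward; pixel columns grow to the right and rows downward; lengths in m; the calibration is good to about 2 mm. The wrist camera is an equidistant fisheye: a pixel r from the principal point sees the ray r / f radians off the axis. A picture is of the moment at which its call begins.
- workorder.finish_job(): hands the job in; it is judged then, once.
Trained networks look in a picture, given as the dict that the camera call returned (one of the last four; its "shot" number tells which), for a name from the list of things; names that differ only in an ending like _2 or _b are one class to them, and where a whole thing is asked for, a point or a joint stands for the part that bears it (a point fixed in the world has none). Each returns a list of dicts, best first, with "p" (0 to 1); they miss things now and then, are a little off and sometimes report something else, mostly with a low value. They report only what shows in the picture. A call takes as long as a camera call.
- boxes_of(picture, label): "location" ([x, y, z] in m, in world coordinates, good to about 4 mm: the middle of the surface that is visible of it).
The state is a dict: "time_s": time; "joints": joint angles; "qvel": joint speeds; "effort": joint torques, N m; "tool_pos": TCP position; "tcp_rot": TCP orientation; "wrist_force": force on the tool from outside, world axes, zero at the start; "wrist_torque": the same for the moment, N m; "opening": finger opening in m; "gripper_force": force on a finger pad.
Only numpy, scipy, OpenCV 4.12 (cv2) and the standard library are available. Lean on these libraries where they do the work, as an engineer would, in place of code of your own. Each camera call takes 0.05 s, during which the arm holds its last target. There are 200 camera calls.

## Working session

There is one attempt and no reset: what is moved stays moved. The work goes in short steps, Python scripts to look and compute and a tool call to move; the robot and the scene stay as the last step left them, time stands still between calls to the robot, and variables do not carry over. Pictures are saved under pics/ and viewed, at most 10 in all, crops included, and the job is handed in when it is done.

Besides the shell and the picture viewer there is one more tool, called after ">>>" as name(argument=value, ...) on one line, values as JSON. carry_out: Moves the arm, as the interface text tells. Its arguments: {"type":"object","properties":{"increments":{"type":"array"},"squeeze":{"type":"number"}},"required":["increments"]}

```bash
mkdir -p pics; cat > h.py <<'E'
import numpy as np,cv2
from rig import readout,capture,workorder,boxes_of
def px2w(c,u,v):
    z=c["range_z"][int(v),int(u)]
    p=np.array([(u-c["cx"])/c["fx"]*z,(v-c["cy"])/c["fy"]*z,z,1])
    return (np.linalg.inv(c["extrinsics"])@p)[:3]
def save(c,n): cv2.imwrite("pics/"+n,c["frame"][:,:,::-1])
E
python3 - <<'E'
from h import *
s=readout.sense();print(s["time_s"],s["tool_pos"],s["tcp_rot"])
for n in("top","scene"):
    c=capture(n);save(c,n+"1.png")
    for l in("latch","knob","keeper","rear_notch","cabinet","leg_a_mid","tape_mid","hinge_mid","screwdriver_grip"):
        print(n,l,[(np.round(d["location"],3).tolist(),round(d["p"],2)) for d in boxes_of(c,l)[:3]])
E
```

```text
0.0 [ 0.17755427 -0.52022985  0.20995494] [-3.09784752e+00 -5.13982028e-01 -7.38599848e-05]
top latch [([0.586, 0.16, 0.15], 0.92)]
top knob [([0.548, 0.162, 0.164], 0.65), ([0.47, 0.329, 0.13], 0.34), ([0.521, -0.141, 0.159], 0.29)]
top keeper [([0.584, 0.163, 0.151], 0.9)]
top rear_notch [([0.583, 0.163, 0.148], 0.86)]
top cabinet [([0.588, 0.09, 0.122], 0.57)]
top leg_a_mid [([0.656, 0.302, 0.218], 0.66)]
top tape_mid [([0.52, -0.144, 0.157], 0.8)]
top hinge_mid [([0.472, 0.331, 0.13], 0.89)]
top screwdriver_grip [([0.625, -0.029, 0.142], 0.89)]
scene latch [([0.598, 0.168, 0.145], 0.67)]
scene knob [([0.553, 0.164, 0.162], 0.56), ([0.475, 0.329, 0.134], 0.37)]
scene keeper [([0.597, 0.161, 0.141], 0.65)]
scene rear_notch [([0.595, 0.164, 0.145], 0.84)]
scene cabinet [([0.661, 0.144, 0.12], 0.86)]
scene leg_a_mid [([0.666, 0.314, 0.218], 0.83)]
scene tape_mid [([0.531, -0.128, 0.147], 0.95)]
scene hinge_mid [([0.476, 0.329, 0.132], 0.84), ([0.663, 0.145, 0.118], 0.21)]
scene screwdriver_grip [([0.634, -0.019, 0.139], 0.77)]
```

View pics/top1.png

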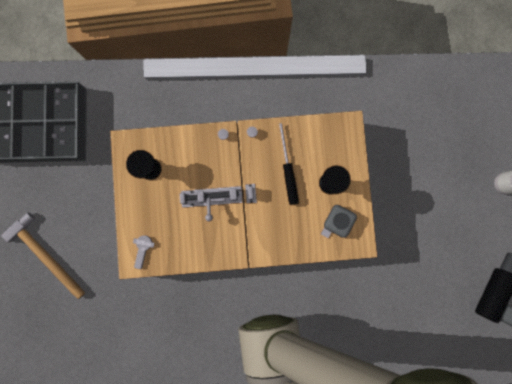

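View pics/scene1.png

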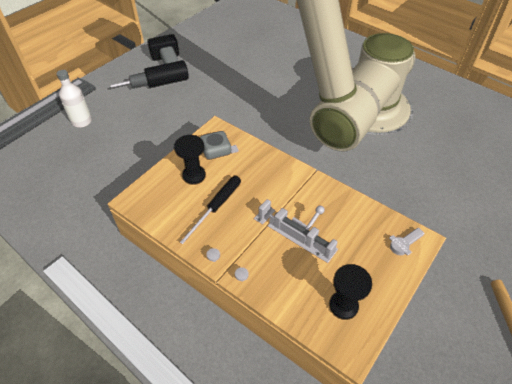

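```bash
python3 - <<'E'
from h import *
c=capture("top");H,W=c["range_z"].shape
P=np.array([[px2w(c,u,v) for u in range(W)] for v in range(H)])
z=P[...,2]
# cabinet face rect
m=((abs(z-.12)<.004)&(P[...,0]>.3)&(P[...,0]<.9)&(abs(P[...,1]-.1)<.45)).astype(np.uint8)
pts=P[m>0][:,:2].astype(np.float32);r=cv2.minAreaRect(pts);print(r)
# latch parts
for lo,hi in((.135,.19),(.152,.19)):
    k=(z>lo)&(z<hi)&(P[...,0]>.5)&(P[...,0]<.65)&(P[...,1]>.05)&(P[...,1]<.25)
    q=P[k];print(len(q),q.min(0),q.max(0))
    b=q[q[:,0]>.572][:,:2].astype(np.float32);print(cv2.minAreaRect(b))
k=(z>.15)&(P[...,0]<.566)&(P[...,0]>.52)&(P[...,1]>.1)&(P[...,1]<.25);print(P[k].mean(0),k.sum(),z[k].max())
E
```

```text
((0.5363235473632812, 0.08106575906276703), (0.4769594669342041, 0.6207166314125061), 3.4789371490478516)
709 [0.52844801 0.05883944 0.13507361] [0.60861128 0.2305329  0.17766143]
((0.5889475345611572, 0.1447504758834839), (0.03010684996843338, 0.1718362718820572), 3.31160306930542)
469 [0.52844801 0.05883944 0.15204579] [0.60861128 0.22975322 0.17766143]
((0.588597297668457, 0.14466965198516846), (0.02903972938656807, 0.1713894009590149), 3.945425033569336)
[0.5449867  0.16192447 0.16643423] 80 0.177661426206575
```

>>> carry_out(increments=[0,0,-5,0,-1,2,-5,-3,0.1,-1,2,-5,0,0.15,-1,3,-5,0,0,-1,3,-5,0,0,-1], squeeze=8)

```text
time_s: 1.68
tool_pos: [0.2408, -0.3074, 0.2907]
tcp_rot: [3.139, 0.122, 0.001]
wrist_force: [0.8, -0.1, 0.4]
opening: 0.088
gripper_force: 0.0
```

>>> carry_out(increments=[3.3,-4.5,0,0,-1,3.3,-4.5,0,0,-1,3.3,-4.5,0,0,-1,3.3,-4.5,0,0,-1,3.3,-4.5,0,0,-1])

```text
time_s: 2.3
tool_pos: [0.3879, -0.0701, 0.2908]
tcp_rot: [3.139, 0.124, 0.001]
wrist_force: [0.3, -1.4, -0.4]
opening: 0.0881
gripper_force: 0.0
```

>>> carry_out(increments=[3.2,-4.5,0,0,-1,3.2,-4.5,0,0,-1,3,-4.5,0,0,-1,3,-4.5,0,0,-1,2,-4,0,0,-1])

```text
time_s: 2.92
tool_pos: [0.5142, 0.1607, 0.2903]
tcp_rot: [3.139, 0.125, -0.0]
wrist_force: [0.7, -0.1, -0.3]
opening: 0.0879
gripper_force: 0.0
```

```bash
python3 - <<'E'
from h import *
s=readout.sense();print(s["time_s"],s["tool_pos"],s["tcp_rot"])
c=capture("wrist");save(c,"w1.png");print(c["fx"],c["cx"],c["cy"],np.round(c["extrinsics"],3).tolist())
for l in("knob","latch"): print(l,[(np.round(d["location"],3).tolist(),round(d["p"],2)) for d in boxes_of(c,l)[:3]])
E
```

```text
2.925 [0.5141878  0.16074887 0.29030073] [ 3.13907465e+00  1.24723065e-01 -1.91786409e-04]
297.3186396354542 255.7384912115499 190.17287007750494 [[0.079, -0.997, 0.001, 0.12], [-0.956, -0.076, 0.282, 0.443], [-0.281, -0.023, -0.959, 0.614], [0.0, 0.0, 0.0, 1.0]]
knob [([0.548, 0.167, 0.168], 0.9), ([0.523, -0.131, 0.149], 0.66)]
latch [([0.586, 0.16, 0.148], 0.62), ([0.545, 0.164, 0.166], 0.28)]
```

View pics/w1.png

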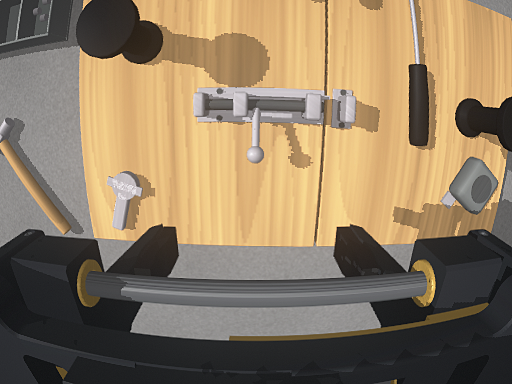

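The wrist picture shows the knob at about (255,155), the stem rising to (257,112), and the channel from x 195 to 325 with the keeper at (346,107). Nothing is standing around the knob.

```bash
cat >> h.py <<'E'
def fish(c,u,v):
    z=float(c["range_z"][int(v),int(u)]);x,y=u-c["cx"],v-c["cy"];r=np.hypot(x,y);t=r/c["fx"];k=np.tan(t)/r*z
    return (np.linalg.inv(c["extrinsics"])@[x*k,y*k,z,1])[:3]
def knobfit(c,u0,v0,R=14):
    from scipy.optimize import least_squares
    P=np.array([fish(c,u,v) for u in range(u0-R,u0+R) for v in range(v0-R,v0+R) if c["range_z"][v,u]>0])
    q=P[np.argmin(np.linalg.norm(P-fish(c,u0,v0),axis=1))]
    Q=P[(np.linalg.norm(P-q,axis=1)<.011)]
    s=least_squares(lambda p:np.linalg.norm(Q-p,axis=1)-.009,q-[0,0,.009],loss="soft_l1",f_scale=.001)
    return s.x,len(Q),np.sqrt(np.mean(s.fun**2))
E
python3 - <<'E'
from h import *
c=capture("wrist");print(knobfit(c,255,155))
for u,v in((257,125),(257,135),(257,145),(200,104),(346,107),(313,105),(240,105)):print(u,v,fish(c,u,v).round(4))
E
```

```text
(array([0.53654313, 0.164364  , 0.16404543]), 229, np.float64(0.00047496730243589314))
257 125 [0.5654 0.164  0.1568]
257 135 [0.5554 0.1632 0.16  ]
257 145 [0.5457 0.1624 0.1648]
200 104 [0.5833 0.2243 0.1571]
346 107 [0.5943 0.0724 0.1562]
313 105 [0.5918 0.1088 0.1596]
240 105 [0.5847 0.1829 0.1587]
```

>>> carry_out(increments=[2.2,-0.2,3,0,-1,0,0,3.5,0,-0.3,0,0,3.5,0,-0.2,0,0,2.5,0,-0.2,0,0,0,0,-0.2])

```text
time_s: 3.75
tool_pos: [0.5343, 0.1613, 0.1646]
tcp_rot: [3.139, 0.121, -0.005]
wrist_force: [1.0, -0.2, -0.2]
opening: 0.0531
gripper_force: 0.0
```

```bash
python3 - <<'E'
from h import *
s=readout.sense();print(s["time_s"],s["tool_pos"],s["opening"])
c=capture("wrist");save(c,"w2.png")
for l in("knob",): print(l,[(np.round(d["location"],3).tolist(),round(d["p"],2)) for d in boxes_of(c,l)[:3]])
E
```

```text
3.75 [0.53431987 0.1612862  0.16463968] 0.0530564920500061
knob [([0.551, 0.168, 0.166], 0.77)]
```

View pics/w2.png

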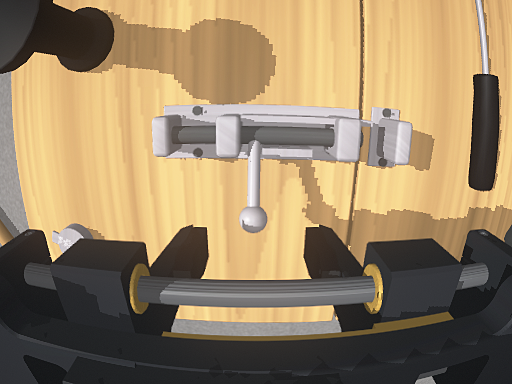

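The knob is at (253,218), roughly midway between the fingers (inner edges about 207 and 305). I'll re-fit it from close up.

```bash
python3 - <<'E'
from h import *
c=capture("wrist");k=knobfit(c,253,218,18);print(k)
s=readout.sense();t=s["tool_pos"];print(t);d=k[0]-t;ux=np.array([.997,.0785]);uy=np.array([.0785,-.997]);print(ux@d[:2],uy@d[:2],d[2])
E
```

```text
(array([0.53691786, 0.16445354, 0.16392305]), 606, np.float64(0.0005967953376279794))
[0.53580158 0.16205473 0.16707381]
0.0013012386459048844 -0.002303984176735405 -0.003150764679599072
```

>>> carry_out(increments=[0.1,-0.2,1.1,0,-0.2,0,0,1.1,0,-0.2,0,0,0,0,0.2,0,0,0,0,0.6,0,0,0,0,1], squeeze=8)

```text
time_s: 4.53
tool_pos: [0.5363, 0.1647, 0.1438]
tcp_rot: [-3.139, -0.124, -0.001]
wrist_force: [-0.1, -0.1, -0.3]
opening: 0.0249
gripper_force: 0.0
```

>>> carry_out(increments=[0,0,0,0,1,0,0,0,0,1])

```text
time_s: 4.78
tool_pos: [0.5363, 0.1645, 0.1439]
tcp_rot: [3.139, 0.124, 0.001]
wrist_force: [-0.9, -1.7, 7.6]
opening: 0.0049
gripper_force: 5.8
```

```bash
python3 - <<'E'
from h import *
s=readout.sense();print(s["time_s"],s["tool_pos"],s["opening"],s["wrist_force"],s["gripper_force"])
c=capture("wrist");save(c,"w3.png")
c=capture("scene");cv2.imwrite("pics/s3.png",cv2.resize(c["frame"][150:290,220:380,::-1],None,fx=4,fy=4))
E
```

```text
4.775 [0.53626712 0.16452505 0.14390618] 0.004869448269491402 [-0.91448651 -1.65994673  7.57925077] 5.813153609633446
```

View pics/w3.png

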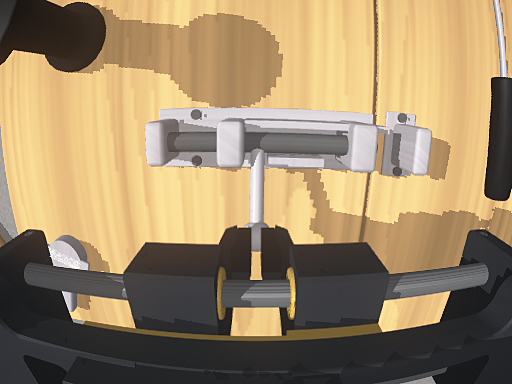

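View pics/s3.png

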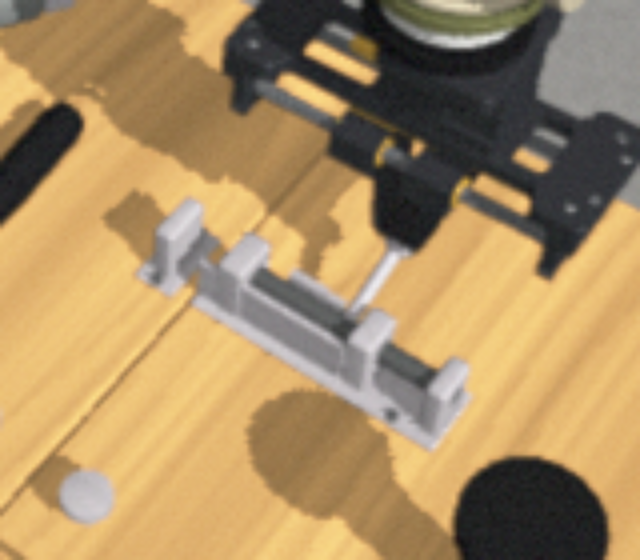

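The picture leaves it unclear whether the ball sits in the jaws, so I'll let the fingers settle and measure before moving.

>>> carry_out(increments=[0,0,0,0,1,0,0,0,0,1])

```text
time_s: 5.12
tool_pos: [0.5367, 0.1647, 0.1448]
tcp_rot: [-3.139, -0.124, -0.004]
wrist_force: [-0.7, -0.7, 8.0]
opening: 0.0004
gripper_force: 3.8
```

```bash
python3 - <<'E'
from h import *
c=capture("wrist")
for v in range(160,262,6):
  print(v,[fish(c,u,v).round(3).tolist() for u in (240,256,270)])
E
```

```text
160 [[0.579, 0.177, 0.16], [0.609, 0.171, 0.319], [0.578, 0.161, 0.15]]
166 [[0.575, 0.177, 0.158], [0.575, 0.168, 0.154], [0.569, 0.159, 0.122]]
172 [[0.563, 0.179, 0.119], [0.572, 0.168, 0.155], [0.564, 0.158, 0.12]]
178 [[0.559, 0.178, 0.12], [0.569, 0.168, 0.157], [0.561, 0.158, 0.121]]
184 [[0.554, 0.178, 0.119], [0.566, 0.168, 0.159], [0.556, 0.157, 0.12]]
190 [[0.55, 0.178, 0.12], [0.562, 0.167, 0.158], [0.552, 0.157, 0.121]]
196 [[0.546, 0.177, 0.12], [0.559, 0.167, 0.16], [0.547, 0.156, 0.119]]
202 [[0.541, 0.177, 0.121], [0.556, 0.167, 0.161], [0.543, 0.156, 0.12]]
208 [[0.537, 0.177, 0.119], [0.553, 0.167, 0.163], [0.538, 0.156, 0.12]]
214 [[0.532, 0.177, 0.119], [0.55, 0.166, 0.163], [0.534, 0.155, 0.12]]
220 [[0.528, 0.176, 0.12], [0.546, 0.166, 0.164], [0.529, 0.155, 0.119]]
226 [[0.546, 0.175, 0.174], [0.544, 0.166, 0.168], [0.524, 0.154, 0.119]]
232 [[0.546, 0.174, 0.182], [0.546, 0.166, 0.179], [0.546, 0.159, 0.178]]
238 [[0.545, 0.174, 0.186], [0.546, 0.166, 0.186], [0.546, 0.159, 0.186]]
244 [[0.545, 0.174, 0.193], [0.543, 0.166, 0.187], [0.546, 0.16, 0.193]]
250 [[0.545, 0.173, 0.199], [0.54, 0.166, 0.189], [0.546, 0.16, 0.199]]
256 [[0.544, 0.173, 0.203], [0.537, 0.166, 0.189], [0.546, 0.16, 0.204]]
```

```bash
python3 - <<'E'
from h import *
c=capture("scene")
for u,v in((322,209),(320,207),(318,205),(316,209),(324,207),(322,205),(316,203),(326,206),(323,213)):print(u,v,px2w(c,u,v).round(4))
s=readout.sense();print(s["tool_pos"],s["joints"])
c=capture("wrist");print(np.linalg.inv(c["extrinsics"])[:3,3])
E
```

```text
322 209 [0.5497 0.1729 0.184 ]
320 207 [0.5482 0.1671 0.184 ]
318 205 [0.5477 0.1618 0.1855]
316 209 [0.5481 0.1592 0.1705]
324 207 [0.5491 0.176  0.1926]
322 205 [0.5476 0.1702 0.1926]
316 203 [0.5492 0.1574 0.1898]
326 206 [0.5483 0.1793 0.1979]
323 213 [0.5112 0.158  0.1177]
[0.53665307 0.16463462 0.14477411] [ 8.68094045e-02  4.54255786e-01  1.37641964e+00 -4.97495926e-05
  1.30848503e+00  1.57891162e+00]
[0.60851536 0.17137214 0.31866305]
```

Both cameras agree: the finger tips are at z ≈ 0.171, about 26 mm higher than the reported TCP. The fingers have shut on top of the ball, whose top is at 0.173. I'll open, go lower and check contact.

>>> carry_out(increments=[0,0,-0.3,0,0,0,0,0,0,-0.2,0,0,0,0,-0.2,0,0,0.9,0,-0.2,0,0,0,0,-0.2])

```text
time_s: 5.9
tool_pos: [0.5356, 0.1646, 0.1365]
tcp_rot: [3.139, 0.124, -0.003]
wrist_force: [-0.9, 1.2, 0.6]
opening: 0.0478
gripper_force: 0.0
```

```bash
python3 - <<'E'
from h import *
s=readout.sense();print(s["time_s"],s["tool_pos"],s["opening"],s["wrist_force"])
c=capture("wrist");save(c,"w4.png")
z=c["range_z"]
for u in (185,195,200,205,305,310,315,325):
  col=[(v,fish(c,u,v)) for v in range(200,270)]
  col=[(v,p) for v,p in col if p[2]>.13]
  print(u,col[0][0],col[0][1].round(4))
E
```

```text
5.9 [0.53557881 0.16457441 0.13646797] 0.04784163112297482 [-0.93313493  1.23158754  0.55990226]
185 229 [0.543  0.2032 0.1705]
195 225 [0.5436 0.1988 0.1655]
200 227 [0.5422 0.1962 0.1645]
205 201 [0.6082 0.1713 0.31  ]
305 227 [0.5465 0.1397 0.164 ]
310 227 [0.5469 0.1371 0.1645]
315 225 [0.548  0.1344 0.1639]
325 228 [0.5487 0.13   0.169 ]
```

View pics/w4.png

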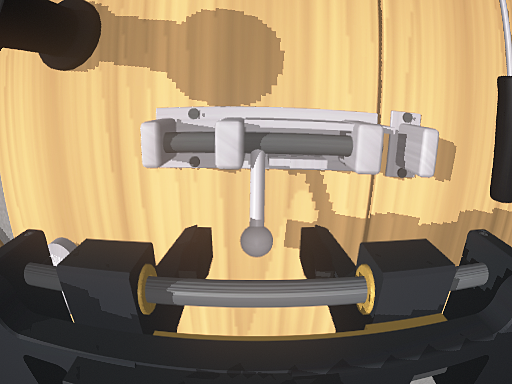

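The fingers now straddle the ball (ball at (256,241), fingers at 212 and 300), but their tips are only at the ball's mid-height. I'll go about 14 mm lower in small steps and watch the force.

>>> carry_out(increments=[0.1,0,0.5,0,-0.2,0,0,0.5,0,-0.2,0,0,0.4,0,-0.2,0,0,0,0,-0.2])

```text
time_s: 6.45
tool_pos: [0.5369, 0.1647, 0.1232]
tcp_rot: [3.139, 0.124, -0.001]
wrist_force: [0.1, -0.6, 0.3]
opening: 0.0531
gripper_force: 0.0
```

>>> carry_out(increments=[0,0,0,0,0.3,0,0,0,0,0.6,0,0,0,0,0.7,0,0,0,0,0.7])

```text
time_s: 6.95
tool_pos: [0.5371, 0.1647, 0.1236]
tcp_rot: [3.139, 0.124, 0.0]
wrist_force: [-0.6, -0.5, -0.1]
opening: 0.0168
gripper_force: 8.0
```

Firm grip on the ball (about 17 mm, 8 N). Next I lift it along the arc to about 0.7 rad.

>>> carry_out(increments=[0.3,0,-0.65,0,0.7,0.35,0,-0.6,0,0.7,0.4,0,-0.47,0,0.7,0.41,0,-0.44,0,0.7,0,0,0,0,0.7])

```text
time_s: 7.58
tool_pos: [0.552, 0.1659, 0.1455]
tcp_rot: [3.139, 0.124, 0.001]
wrist_force: [-0.9, -1.7, -0.3]
opening: 0.0171
gripper_force: 8.0
```

>>> carry_out(increments=[0.45,0,-0.35,0,0.7,0.45,0,-0.3,0,0.7,0,0,0,0,0.7])

```text
time_s: 7.95
tool_pos: [0.561, 0.1666, 0.1519]
tcp_rot: [-3.139, -0.124, -0.001]
wrist_force: [-1.2, -1.1, 1.5]
opening: 0.0171
gripper_force: 8.0
```

```bash
python3 - <<'E'
from h import *
c=capture("wrist");save(c,"w5.png")
E
```

```text
(no output)
```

View pics/w5.png

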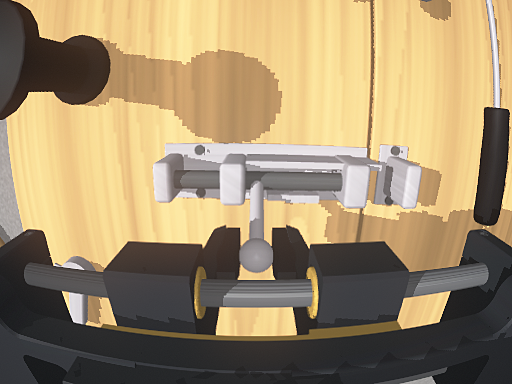

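The ball is held between the pads at (256,255) and the handle is up. I slide along tool +y: quickly to about 35 mm, then in small steps.

>>> carry_out(increments=[0,0.6,0,0,0.7,0,0.6,0,0,0.7,0,0.6,0,0,0.7,0,0.6,0,0,0.7,0,0.6,0,0,0.7])

```text
time_s: 8.62
tool_pos: [0.5629, 0.1362, 0.1518]
tcp_rot: [-3.139, -0.124, 0.0]
wrist_force: [-3.0, 0.7, 3.0]
opening: 0.0171
gripper_force: 8.0
```

>>> carry_out(increments=[0,0.4,0,0,0.7,0,0.2,0,0,0.7,0,0.2,0,0,0.7])

```text
time_s: 9.0
tool_pos: [0.5636, 0.1286, 0.1518]
tcp_rot: [-3.139, -0.124, -0.0]
wrist_force: [-3.2, 1.0, 5.4]
opening: 0.0171
gripper_force: 8.0
```

>>> carry_out(increments=[-0.05,0.15,-0.05,0,0.7,0,0.15,0,0,0.7,0,0.15,0,0,0.7])

```text
time_s: 9.38
tool_pos: [0.5635, 0.1241, 0.1518]
tcp_rot: [-3.139, -0.124, 0.0]
wrist_force: [-0.5, 1.1, -0.2]
opening: 0.017
gripper_force: 8.0
```

>>> carry_out(increments=[0,0.15,0,0,0.7,0,0.15,0,0,0.7])

```text
time_s: 9.62
tool_pos: [0.5637, 0.1211, 0.152]
tcp_rot: [-3.139, -0.124, 0.0]
wrist_force: [-0.3, 1.2, -1.6]
opening: 0.0168
gripper_force: 8.0
```

>>> carry_out(increments=[0,0.15,0,0,0.7,0,0.15,0,0,0.7])

```text
time_s: 9.88
tool_pos: [0.564, 0.1181, 0.152]
tcp_rot: [-3.139, -0.124, 0.0]
wrist_force: [0.5, 0.8, -2.0]
opening: 0.0172
gripper_force: 8.0
```

>>> carry_out(increments=[0,0.15,0,0,0.7,0,0.1,0,0,0.7])

```text
time_s: 10.12
tool_pos: [0.564, 0.1167, 0.1521]
tcp_rot: [-3.137, -0.124, 0.0]
wrist_force: [0.7, 9.3, -2.7]
opening: 0.0173
gripper_force: 8.0
```

>>> carry_out(increments=[0,0.1,0,0,0.7,0,0.1,0,0,0.7])

```text
time_s: 10.38
tool_pos: [0.5639, 0.1163, 0.1521]
tcp_rot: [-3.134, -0.125, 0.0]
wrist_force: [0.1, 15.4, -2.9]
opening: 0.017
gripper_force: 8.0
```

The y force steps up to 9 N and then 15 N at about 50 mm of travel, so that is the stop. I back off the push and then lower along the same arc.

>>> carry_out(increments=[0,-0.25,0,0,0.7,0,0,0,0,0.7])

```text
time_s: 10.62
tool_pos: [0.564, 0.1169, 0.1521]
tcp_rot: [-3.138, -0.124, -0.0]
wrist_force: [0.2, 6.3, -1.7]
opening: 0.0171
gripper_force: 8.0
```

>>> carry_out(increments=[-0.45,0,0.3,0,0.7,-0.45,0,0.35,0,0.7,-0.41,0,0.44,0,0.7,0,0,0,0,0.7])

```text
time_s: 11.12
tool_pos: [0.5508, 0.116, 0.1413]
tcp_rot: [-3.137, -0.124, -0.0]
wrist_force: [-0.2, 8.7, -0.9]
opening: 0.017
gripper_force: 8.0
```

>>> carry_out(increments=[-0.4,-0.08,0.47,0,0.7,-0.35,0,0.6,0,0.7,0,0,0,0,0.7])

```text
time_s: 11.5
tool_pos: [0.5431, 0.1157, 0.1302]
tcp_rot: [-3.138, -0.124, 0.001]
wrist_force: [-0.4, 5.5, 1.8]
opening: 0.017
gripper_force: 8.0
```

>>> carry_out(increments=[-0.25,0,0.5,0,0.7,0,0,0,0,0.7])

```text
time_s: 11.75
tool_pos: [0.5409, 0.1155, 0.1253]
tcp_rot: [-3.138, -0.124, -0.0]
wrist_force: [-0.2, 5.5, -0.7]
opening: 0.0168
gripper_force: 8.0
```

>>> carry_out(increments=[-0.05,0,0.15,0,0.7,0,0,0,0,0.7])

```text
time_s: 12.0
tool_pos: [0.5404, 0.1154, 0.124]
tcp_rot: [-3.138, -0.124, -0.0]
wrist_force: [0.2, 6.2, -0.1]
opening: 0.017
gripper_force: 8.0
```

>>> carry_out(increments=[0,0,0,0,0.4,0,0,0,0,0,0,0,0,0,-0.3,0,0,0,0,-0.3,0,0,0,0,-0.3])

```text
time_s: 12.62
tool_pos: [0.5405, 0.1151, 0.1241]
tcp_rot: [3.139, 0.124, 0.0]
wrist_force: [0.5, 0.1, 0.3]
opening: 0.0574
gripper_force: 0.0
```

>>> carry_out(increments=[0,0,-2,0,-0.3,0,0,-3,0,-0.3,0,0,-4,0,-0.3,-2,0,-3,0,-0.3,0,0,0,0,-0.3])

```text
time_s: 13.25
tool_pos: [0.5207, 0.1136, 0.2462]
tcp_rot: [3.139, 0.124, 0.007]
wrist_force: [1.0, -0.4, -0.9]
opening: 0.0574
gripper_force: 0.0
```

```bash
python3 - <<'E'
from h import *
c=capture("wrist");save(c,"w6.png")
print([(np.round(d["location"],3).tolist(),round(d["p"],2)) for d in boxes_of(c,"knob")[:2]])
E
```

```text
[([0.553, 0.12, 0.166], 0.78)]
```

View pics/w6.png

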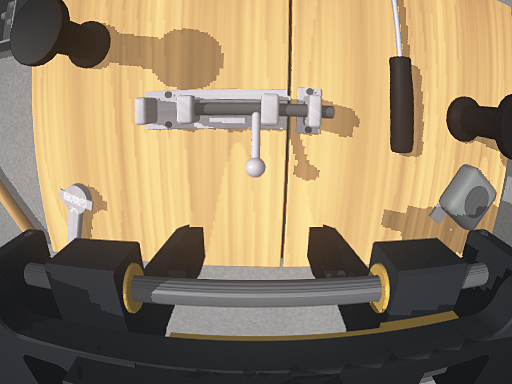

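The rod now passes through the keeper (its end shows at (333,112)). The knob is at (255,167) beside the front guide, and the other things are where they were. I'll check the handle's angle.

```bash
python3 - <<'E'
from h import *
c=capture("wrist");k=knobfit(c,255,167,16);print(k,readout.sense()["wrist_force"])
d=k[0][:2]-[.5875,.1667];a=np.radians(4.1);print("latch x,y",d@[np.sin(a),-np.cos(a)],d@[np.cos(a),np.sin(a)])
E
```

```text
(array([0.53948359, 0.11679075, 0.16410444]), 320, np.float64(0.0005167270774057834)) [-0.10162901  0.01851933 -0.49053137]
latch x,y 0.046348466493053915 -0.05146190975994626
```

```bash
python3 -c "
from h import *
print(workorder.finish_job())"
```

```text
the job is handed in; nothing more can be done
None
```

The bolt is thrown about 48 mm to its stop, with the rod through the keeper and the handle resting down in the front notch. The other things on the cabinet were not touched, and the job is handed in at about 13 s. On the first try the fingers shut on top of the knob and pressed it with about 8 N before I regripped lower; the hardest push on the bolt, at its stop, was about 15 N.

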